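Set the ratchet to tighten and snug up the vice's hold-down bolt

ROBOT

A 7-joint arm with a two-finger parallel gripper is mounted at the origin on the work surface. World frame = base frame: x ahead of the robot, y to its left, z up, the work surface at z = 0. Lengths are in m, angles in degrees, forces in N, time in s.
With the tool pointing down it reaches from about 0.425 to 0.875 m from the base axis. Payload 4.7 kg.
Tool frame: the origin (TCP) lies at the very end of the fingers, on their centre line; the grasp point (between the pads) lies behind it (env.pinch_z is the z of the grasp point in the tool frame, in m); z points along the fingers, y is the direction in which the jaws open and shut (so a half turn about z gives the same grasp; the last joint's range is limited). The gripper opens to 87 mm and grips with 3 to 60 N. Pads are 19 mm wide; open, the fingers measure 117 mm over their backs; the gripper's body (75 mm by 190 mm) begins 51 mm behind the grasp point.
Start: joints at [-68.463, 18.392, -4.016, 83.108, 1.295, 78.541, -3.26], TCP at [0.23, 0.608, 0.223] pointing down, gripper open.
Joint ranges: [-163.93, 163.93], [-17.29, 119.83], [-79.2, 71.16], [3.27, 140.29], [-89.18, 269.18], [5.43, 117.66], [-154.24, 154.24]. Speed limits (degrees/s): [147.25, 147.25, 180, 180, 180, 180, 180].

INTERFACE

Orientations are given as [roll, pitch, yaw] about the fixed x, y, z axes, in that order (R = Rz(yaw) Ry(pitch) Rx(roll)).
In Python, from cell import readout, read_camera, env gives the robot as it stands. The module is installed in compiled form; this text tells all that it offers.
- The arm moves only by the tool servo_tool, never from a script. Its argument "plan" is a list that holds one entry, the list of rows, each a list of 5 numbers: the finger opening in m, from 0 to 0.087, then the shift along the tool's x, y, z in m, then the turn about the tool's z in rad. In form: [[[jaw, x, y, z, yaw], ...]]. A call has 1 to 12 rows; each row is the pose to reach, as a shift and turn from the pose measured when the call began, along the tool's axes at that moment; what a row does not reach only later rows make up. A row lasts 1/12 s, in which the tool goes at most 41.7 mm and 7.16 degrees, less where a joint would pass 70% of its speed; a pose out of reach is approached as far as the arm can. A call with a gripper value outside its range is refused whole. The fingers move at their own pace and stop on an object; "force" is the grip in N (left out, the last holds). Time passes only in rows, so rows that repeat a pose let the fingers close. It gives the time, the measured TCP pose, the force and the opening at its end, in the units of the state.
- readout.get_obs(): the state, without advancing time (a new reading comes with each control period).
- read_camera(name): name is "scene" or "top" or "wrist"; returns a dict with "image" (420x560x3 uint8, red, green, blue), "range_z" (420x560 float32, m along the optical axis (not along the pixel's ray), 0 where there is no reading), "mtx" (3x3 intrinsics, pixels), "camera_from_world" (4x4, takes a point from world to camera coordinates). Camera axes: x right, y up, looking along -z (the intrinsics and any distortion apply to the point x, -y, -z); pixel columns grow to the right and rows downward; lengths in m; the calibration is good to about 2 mm. The wrist camera is an equidistant fisheye: a pixel r from the principal point sees the ray r / f radians off the axis. A picture is of the moment at which its call begins.
- env.sign_off(): hands the job in, once; it reports no verdict.
The state is a dict: "time_s": time; "qpos": joint angles; "joint_velocities": joint speeds; "effort": joint torques, N m; "tool_pos": TCP position; "tool_rot": TCP orientation; "force": force on the tool from outside, world axes, zero at the start; "wrist_torque": the same for the moment, N m; "grip_width": finger opening in m.
Only numpy, scipy, OpenCV 4.12 (cv2) and the standard library are available. Lean on these libraries where they do the work, as an engineer would, in place of code of your own. Each camera call takes 0.05 s, during which the arm holds its last target. There are 200 camera calls.

TASK

One hold-down bolt of the blue bench vice is still loose, and the ratchet sitting on it is set to loosen. Flick the small black reversing lever on the ratchet's head lightly over to its clockwise (tighten) side, then swing the handle to and fro so that the bolt turns clockwise until it is snug: about 15 N of steady pull at the middle of the red grip, and never as much as 25 N. Let go, leaving the lever on tighten, the bolt tight and the other things on the desk where they lie.

Things in the scene. Friction and masses are not known exactly. Their poses are not given: they have to be found in the camera images.
- vice: Blue bench vice, fixed. Round base 124 mm across with three 14 mm thick lugs; origin on the desk under the base's middle, z up. Its -y points to the lug with the loose bolt, whose upright axis lies 88 mm from the origin. Its body stands 145 mm high, no nearer than 55 mm to that axis; its screw and tommy bar stick out to its -x, up to 187 mm from the origin, 60 to 110 mm high.
- bolt: Loose hex bolt with a steel socket 27 mm across; origin on its upright axis, 14 mm above the desk. Turns with 0.5 N m friction both ways. Clockwise from above tightens; its head meets the lug after an unknown turn of 0.6 to 1.5 rad that only feel can tell; from there torque climbs some 10 N m per rad. Released, it springs back a little and stays tight.
- bolt_mark (a point): End of the red line on the round steel button on top of the ratchet's head, 8 mm from the bolt's axis, 83 mm above the desk; it turns with the bolt.
- ratchet: Reversible ratchet on the bolt; turns only about the bolt's axis (0.1 N m drag), cannot lift off. Origin on that axis 64 mm above the desk; x along the handle to its free end, z up. Head 54 mm across, 51 to 77 mm above the desk; neck 16 mm wide, 44 to 86 mm out; round red grip, diameter 24 mm, 86 to 190 mm out, centre line 64 mm above the desk. At the start x is within 0.45 rad of the world's -y.
- grip_mid (a point): Middle of the red grip on its centre line, 135 mm from the bolt's axis: 15 N across it is 2 N m; snug takes 11 to 25 N. On tighten, moving the handle clockwise (to the ratchet's -y) drives the bolt; back, it clicks (up to 0.35 N m; 18 clicks a turn, so up to 0.35 rad of a stroke is lost). It has 0.7 rad of free swing either side of the vice's -y.
- pawl_lever (a joint): Reversing lever: black fin 28 mm long, 7 mm thick, 79 to 95 mm above the desk, on an upright pivot 29 mm out from the bolt's axis; it points along the handle. Rad, 0 mid, growing clockwise from above: -0.42 to -0.06 on loosen (start), +0.06 to +0.42 on tighten (least with a pawl nose on a tooth; it drops in at the next stroke). Sprung: 1 to 4 N at the tip takes it past mid, then it snaps over.
- lever_tip (a point): White dot of the lever, 24 mm from its pivot, 86 mm above the desk (8 mm below the fin's top). To set tighten, push it to the ratchet's own -y (clockwise); pushing on at the end of its throw turns the whole ratchet.
- mouse: Bystander, leave alone: black computer mouse, 104 x 60 x 35 mm; origin at the middle of its underside
- multimeter: Bystander, leave alone: yellow hand-held multimeter lying on its back, 150 x 76 x 40 mm; origin at the middle of its underside
- tape: Bystander, leave alone: blue roll of insulating tape, 72 mm across, 19 mm high; origin at the middle of its underside
- screwdriver: Bystander, leave alone: orange screwdriver, 190 mm long, lying; origin at the middle of its underside
- socket_a: Bystander, leave alone: loose steel socket standing up, 30 mm across, 40 mm tall; origin at the middle of its underside
- socket_b: Bystander, leave alone: loose steel socket standing up, 24 mm across, 36 mm tall; origin at the middle of its underside
- spare_bolt: Bystander, leave alone: spare hex bolt standing on its head, 19 mm across, 52 mm tall; origin at the middle of its underside
- circuit_board: Bystander, leave alone: small dark blue circuit board, 70 x 54 mm; origin at the middle of its underside

How it is judged:
By the outcome, as a careful person would: the job done as asked, in the order asked, and still so for the second after the job is handed in, with the robot touching nothing.
It also fails if it takes over 67 s, if anything falls off the work surface, if the arm or the gripper's body presses on something with over 40 N, if the wrist force passes 120 N, or if a joint passes its speed limit or range.

## Working session

There is one attempt and no reset: what is moved stays moved. The work goes in short steps, Python scripts to look and compute and a tool call to move; the robot and the scene stay as the last step left them, time stands still between calls to the robot, and variables do not carry over. Pictures are saved under pics/ and viewed, about 8 in all and at most 12, crops included, and the job is handed in when it is done.

Besides the shell and the picture viewer there is one more tool, called after "Emit:" in YAML: its name, and indented under it one key for each argument. servo_tool: Moves the arm, as the interface text tells. Its arguments: {"type":"object","properties":{"plan":{"type":"array"},"force":{"type":"number"}},"required":["plan"]}

```bash
mkdir -p pics; cat > h.py <<'E'
import numpy as np, cv2
from cell import readout, read_camera, env
def cast(c,u,v,z):
    M=np.array(c["mtx"]);T=np.array(c["camera_from_world"])
    d=np.linalg.inv(M)@[u,v,1.]; d=np.array([d[0],-d[1],-d[2]])
    R=T[:3,:3];o=-R.T@T[:3,3];d=R.T@d
    return o+d*(z-o[2])/d[2]
def proj(c,p):
    T=np.array(c["camera_from_world"]);q=T[:3,:3]@p+T[:3,3]
    q=np.array(c["mtx"])@[q[0],-q[1],-q[2]];return q[:2]/q[2]
def save(n,im): cv2.imwrite(n,cv2.cvtColor(im,cv2.COLOR_RGB2BGR))
E
python3 - <<'E'
from h import *
o=readout.get_obs();print(o["time_s"],o["tool_pos"],o["tool_rot"],o["force"],env.pinch_z)
for n in("top","scene"):
    c=read_camera(n);save(f"pics/{n}0.png",c["image"]);np.save(f"pics/{n}0.npy",c,allow_pickle=True)
    T=c["camera_from_world"];print(n,-T[:3,:3].T@T[:3,3],c["mtx"])
    im=c["image"].astype(int);m=((im[...,0]>120)&(im[...,1]<70)&(im[...,2]<70)).astype(np.uint8)
    k,l,s,ce=cv2.connectedComponentsWithStats(m)
    for i in range(1,k):
        if s[i,4]>20:print(s[i],ce[i],cast(c,*ce[i],.064))
E
```

```text
0.0 [0.22995488 0.60736253 0.22145292] [-1.79889238e+02  7.67041808e-03  1.59267902e+02] [ 0.17505382  0.23497156 -0.37431893] -0.0187
top [ 0.30608449 -0.00470292  1.37471989] [[538.64434285   0.         279.20303677]
 [  0.         538.64434285 209.61943024]
 [  0.           0.           1.        ]]
[322 171   7  10  56] [325.  175.5] [ 0.5849577  -0.10969719  0.064     ]
[296 172  23  13 204] [307.24509804 178.07843137] [ 0.57882069 -0.06556058  0.064     ]
[ 45 174  10   7  39] [ 50.02564103 176.74358974] [0.58784422 0.57490085 0.064     ]
[286 176   7  10  51] [289.41176471 180.64705882] [ 0.57271557 -0.02126879  0.064     ]
scene [ 1.23927251 -0.23086506  0.95805784] [[405.52218082   0.         280.25677069]
 [  0.         405.52218082 211.58618745]
 [  0.           0.           1.        ]]
[   0    0   57   26 1211] [26.18992568 11.18001652] [-1.14240499 -0.85697777  0.064     ]
[  59    0  181   42 3687] [163.25847573  13.08136697] [-0.94612177 -0.19478203  0.064     ]
[426  10   5  15  23] [428.30434783  16.13043478] [-0.57019901  1.09938107  0.064     ]
[  0 141   7  23 1
[... 1722 characters left out ...]
 340  43  13 110] [354.65454545 346.59090909] [0.9306992 0.0476553 0.064    ]
[   0  343  171   65 3927] [ 54.60529666 374.57524828] [ 0.80890424 -0.59886824  0.064     ]
[   0  346  281   74 2135] [123.22763466 390.76580796] [ 0.88413984 -0.45896951  0.064     ]
[  0 352  23   9  36] [  8.25       356.08333333] [ 0.73797508 -0.69947237  0.064     ]
[349 354  29   9  39] [362.58974359 357.8974359 ] [0.95963301 0.05438608 0.064     ]
[166 395  35  10  60] [181.08333333 400.65      ] [ 0.93757716 -0.34498935  0.064     ]
[ 90 404  75  16 426] [127.10328638 412.79107981] [ 0.93049532 -0.45308314  0.064     ]
[153 406  51  14  91] [177.94505495 413.59340659] [ 0.96073757 -0.35427649  0.064     ]
```

View pics/top0.png

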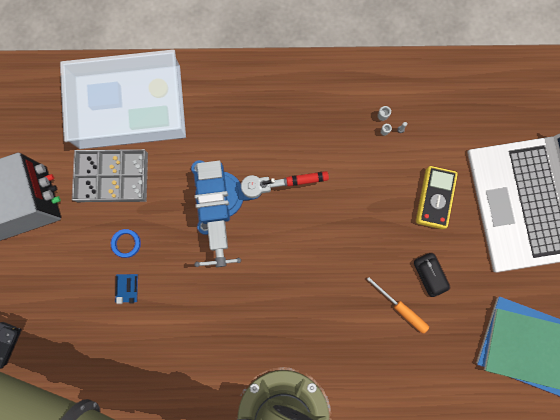

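View pics/scene0.png

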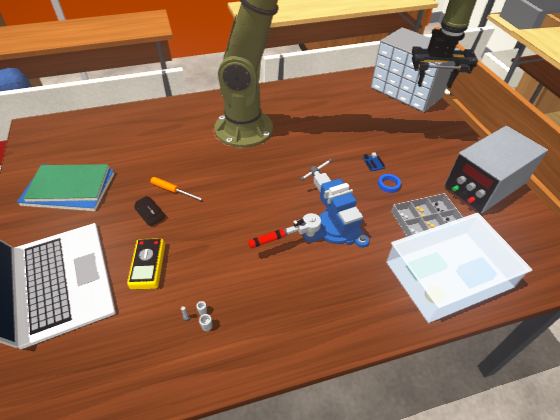

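```bash
python3 - <<'E'
from h import *
a=np.load("pics/top0.npy",allow_pickle=True).item();b=np.load("pics/scene0.npy",allow_pickle=True).item()
A=cv2.resize(a["image"][160:215,225:335],None,fx=7,fy=7,interpolation=cv2.INTER_CUBIC)
B=cv2.resize(b["image"][200:255,240:350],None,fx=7,fy=7,interpolation=cv2.INTER_CUBIC)
save("pics/crop.png",cv2.resize(np.vstack([A,B]),(580,580)))
E
```

```text
(no output)
```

View pics/crop.png

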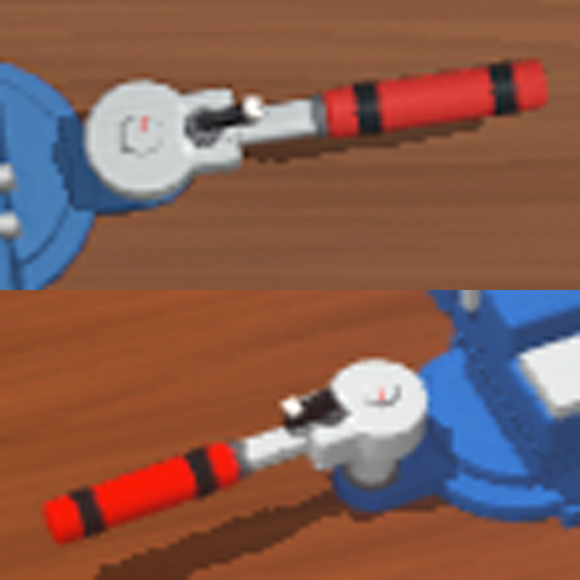

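```bash
python3 - <<'E'
from h import *
a=np.load("pics/top0.npy",allow_pickle=True).item();b=np.load("pics/scene0.npy",allow_pickle=True).item()
s=110/580
t=lambda x,y:(225+x*s-.4,160+y*s-.4); q=lambda x,y:(240+x*s-.4,200+(y-290)*s-.4)
print("head top",cast(a,*t(140,138),.077),cast(b,*q(377,394),.077))
print("dot",cast(a,*t(253,106),.086),cast(b,*q(292,406),.088))
print("mark",cast(a,*t(144,124),.083),cast(b,*q(380,394),.083))
print("grip ends",cast(a,*t(328,115),.064),cast(a,*t(545,85),.064),cast(b,*q(235,460),.064),cast(b,*q(62,515),.064))
# blue base in top view
im=cv2.cvtColor(a["image"],cv2.COLOR_RGB2HSV)
# range map in vice area for dims
T=np.array(a["camera_from_world"])
o=readout.get_obs();p=np.array(o["tool_pos"]);psi=np.radians(o["tool_rot"][2])
print(np.cos(psi),np.sin(psi),np.round(o["qpos"],1))
E
```

```text
head top [0.5580827  0.07284863 0.077     ] [0.55675847 0.07236193 0.077     ]
dot [0.57094468 0.02002578 0.086     ] [0.56088227 0.02251774 0.088     ]
mark [0.56350286 0.07063936 0.083     ] [0.561843   0.07184331 0.083     ]
grip ends [ 0.57084403 -0.01479347  0.064     ] [ 0.58433408 -0.1170308   0.064     ] [ 0.56947053 -0.01105343  0.064     ] [ 0.57979131 -0.10809631  0.064     ]
-0.9352701436086044 0.35393468108443465 [-68.5  18.4  -4.   83.2   1.3  78.5  -3.3]
```

Emit:
servo_tool:
  plan:
    - [[0,-0.046,-0.035,0,0.09],[0,-0.092,-0.069,0,0.18],[0,-0.138,-0.104,0,0.27],[0,-0.184,-0.138,0,0.36],[0,-0.23,-0.173,0,0.45],[0,-0.276,-0.207,0,0.54],[0,-0.322,-0.242,0,0.63],[0,-0.368,-0.276,0,0.72],[0,-0.414,-0.311,0,0.81],[0,-0.46,-0.345,0,0.9],[0,-0.505,-0.38,0,0.98],[0,-0.551,-0.4145,0,1.07]]

```text
time_s: 1.1
tool_pos: [0.4978, 0.1833, 0.222]
tool_rot: [-179.9, 0.1, 97.7]
force: [-0.3, 1.0, 0.5]
grip_width: 0.015
```

```bash
python3 - <<'E'
from h import *
o=readout.get_obs();print(o["time_s"],o["tool_pos"],o["tool_rot"],o["force"],o["qpos"])
E
```

```text
1.1 [0.49775304 0.18333987 0.22197447] [-1.79947779e+02  7.93492450e-02  9.77428236e+01] [-0.25375346  0.97898237  0.45813285] [-42.23833829   3.63141994  20.04383075 100.79838099  -1.21699407
  75.86310453 -14.19000014]
```

Emit:
servo_tool:
  plan:
    - [[0,-0.038,0.018,0,0],[0,-0.076,0.035,0,0],[0,-0.114,0.053,0,0],[0,-0.152,0.07,0,0],[0,-0.171,0.079,0,0],[0,-0.171,0.079,0.03,0],[0,-0.171,0.079,0.06,0],[0,-0.171,0.079,0.09,0],[0,-0.171,0.079,0.09,0]]

```text
time_s: 1.85
tool_pos: [0.5942, 0.0241, 0.1255]
tool_rot: [-179.3, 0.1, 97.7]
force: [-1.7, -0.8, -0.7]
grip_width: 0.0005
```

```bash
python3 - <<'E'
from h import *
o=readout.get_obs();print(o["time_s"],o["tool_pos"],o["tool_rot"],o["force"],o["grip_width"])
c=read_camera("wrist");save("pics/w1.png",c["image"]);np.save("pics/w1.npy",c,allow_pickle=True);print(c["mtx"],c["camera_from_world"])
c=read_camera("top");np.save("pics/top1.npy",c,allow_pickle=True)
c2=read_camera("scene")
A=cv2.resize(c2["image"][180:260,230:340],None,fx=5,fy=5,interpolation=cv2.INTER_CUBIC)
save("pics/w1b.png",np.vstack([cv2.resize(c["image"][150:220,225:335],(550,350),interpolation=cv2.INTER_CUBIC),A])[:,:])
E
```

```text
1.85 [0.59423616 0.02410476 0.12547472] [-1.79265432e+02  9.86827569e-02  9.77274929e+01] [-1.67386958 -0.8261321  -0.6583877 ] 0.0005163338421243607
[[325.1922621    0.         279.25152856]
 [  0.         325.1922621  211.43819077]
 [  0.           0.           1.        ]] [[ 0.9910468   0.13290047 -0.01279506 -0.59173917]
 [-0.13061064  0.94514685 -0.29939656  0.06252975]
 [-0.02769674  0.29838717  0.95404297 -0.28949639]
 [ 0.          0.          0.          1.        ]]
```

View pics/w1.png

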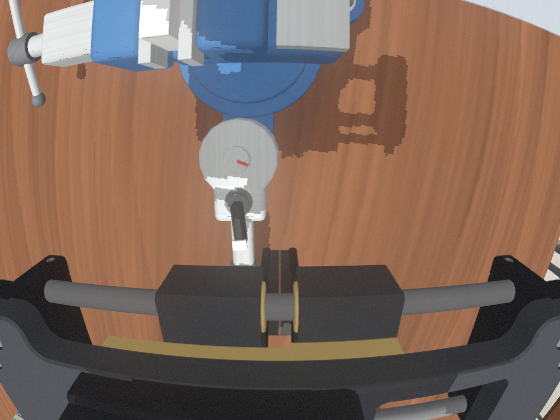

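```bash
cat >> h.py <<'E'
def fcast(c,u,v,z):
    M=c["mtx"];T=c["camera_from_world"];a=np.array([u-M[0,2],v-M[1,2]])/M[0,0];r=np.hypot(*a)
    d=np.array([np.sin(r)*a[0]/r,-np.sin(r)*a[1]/r,-np.cos(r)]);R=T[:3,:3];o=-R.T@T[:3,3];d=R.T@d
    return o+d*(z-o[2])/d[2]
E
python3 - <<'E'
from h import *
c=np.load("pics/w1.npy",allow_pickle=True).item()
B=np.array([.558,.0725]);
g=[fcast(c,u,v,z) for u,v,z in [(239,157,.077),(234,205,.095),(239,232,.095),(241,243,.090),(236,159,.083),(247,164,.083),(263,250,.1255),(298,250,.1255),(245,262,.066)]]
for n,p in zip("head pivot blackend dotmid mark0 mark1 fL fR neck".split(),g): print(n,np.round(p,4))
im=c["image"]; print(c["range_z"][205,234],c["range_z"][240,240],c["range_z"][255,270])
E
```

```text
head [0.5616 0.0735 0.077 ]
pivot [0.5638 0.0461 0.095 ]
blackend [0.5686 0.0286 0.095 ]
dotmid [0.5701 0.019  0.09  ]
mark0 [0.5606 0.0729 0.083 ]
mark1 [0.568  0.0706 0.083 ]
fL [0.5854 0.0322 0.1255]
fR [0.6043 0.0349 0.1255]
neck [ 0.5726 -0.0068  0.066 ]
0.20383358 0.20893665 0.17007138
```

Emit:
servo_tool:
  plan:
    - [[0,-0.004,0.008,0,0],[0,-0.004,0.008,0.01,0],[0,-0.004,0.008,0.02,0],[0,-0.004,0.008,0.03,0],[0,-0.004,0.008,0.04,0],[0,-0.004,0.008,0.041,0],[0,-0.004,0.008,0.041,0],[0,-0.004,0.008,0.041,0]]

```text
time_s: 2.67
tool_pos: [0.6079, 0.0215, 0.0921]
tool_rot: [-180.0, 0.1, 97.8]
force: [0.2, 0.2, 1.1]
grip_width: 0.0003
```

```bash
python3 - <<'E'
from h import *
o=readout.get_obs();print(o["time_s"],o["tool_pos"],o["tool_rot"],o["force"],o["wrist_torque"])
c=read_camera("wrist");np.save("pics/w2.npy",c,allow_pickle=True)
save("pics/w2.png",cv2.resize(c["image"][120:280,180:340],(640,640),interpolation=cv2.INTER_CUBIC))
E
```

```text
2.6667 [0.60792463 0.02152865 0.09208059] [-1.79976509e+02  9.27396567e-02  9.77508228e+01] [0.16716767 0.22021788 1.08346664] [-0.09131227  0.04069221  0.01181157]
```

View pics/w2.png

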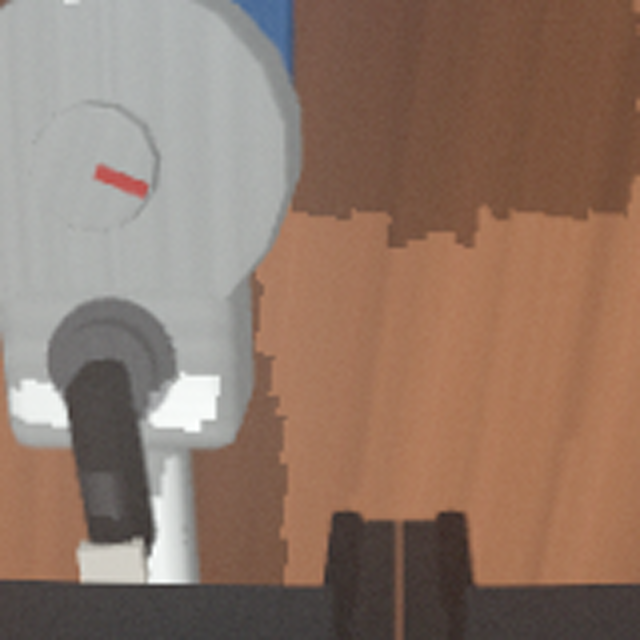

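```bash
python3 - <<'E'
from h import *
c=np.load("pics/w2.npy",allow_pickle=True).item()
f=lambda x,y,z:np.round(fcast(c,180+x/4-.4,120+y/4-.4,z),4)
print("pivot",f(112,350,.095),f(97,390,.095),"blackend",f(118,535,.095),"dot",f(113,560,.09),"button",f(95,166,.083),"mark",f(146,190,.083),"neck",f(185,575,.07),"finger",f(330,515,.092),f(470,515,.092))
E
```

```text
pivot [0.5677 0.051  0.095 ] [0.566  0.0453 0.095 ] blackend [0.5701 0.0248 0.095 ] dot [0.5687 0.0182 0.09  ] button [0.561  0.0726 0.083 ] mark [0.5683 0.0702 0.083 ] neck [0.5768 0.007  0.07  ] finger [0.5985 0.0306 0.092 ] [0.6174 0.0331 0.092 ]
```

Emit:
servo_tool:
  plan:
    - [[0,0,0,0.004,0],[0,0,-0.004,0.008,0],[0,0,-0.008,0.008,0],[0,0,-0.012,0.008,0],[0,0,-0.016,0.008,0],[0,0,-0.018,0.008,0],[0,0,-0.019,0.008,0],[0,0,-0.019,0.008,0],[0,0,-0.019,0.008,0]]

```text
time_s: 3.47
tool_pos: [0.5896, 0.019, 0.0847]
tool_rot: [179.9, 0.1, 97.8]
force: [-0.0, -0.4, 0.8]
grip_width: 0.0003
```

```bash
cat > s.py <<'E'
from h import *
o=readout.get_obs();p=np.array(o["tool_pos"])
B=np.array([.560,.0727]);d=p[:2]-B;print(np.round(o["time_s"],2),np.round(p,4),np.round(o["tool_rot"],2),"F",np.round(o["force"],2),"T",np.round(o["wrist_torque"],3),"w",round(o["grip_width"],4),"ang",round(float(np.arctan2(d[0],-d[1])),3),"r",round(float(np.hypot(*d)),4))
E
python3 s.py
```

```text
3.47 [0.5896 0.019  0.0847] [1.7995e+02 9.0000e-02 9.7760e+01] F [-0.05 -0.41  0.78] T [-0.14   0.063  0.036] w 0.0003 ang 0.504 r 0.0613
```

Emit:
servo_tool:
  plan:
    - [[0,0,-0.002,0,0],[0,0,-0.004,0,0],[0,0,-0.005,0,0],[0,0,-0.006,0,0],[0,0,-0.007,0,0],[0,0,-0.008,0,0],[0,0,-0.009,0,0],[0,0,-0.009,0,0]]

```text
time_s: 4.13
tool_pos: [0.5807, 0.0177, 0.0848]
tool_rot: [179.9, 0.1, 97.7]
force: [1.0, -0.5, -0.2]
grip_width: 0.0003
```

```bash
python3 s.py
```

```text
4.13 [0.5807 0.0177 0.0848] [1.7993e+02 9.0000e-02 9.7750e+01] F [ 1.03 -0.47 -0.16] T [-0.072 -0.012 -0.025] w 0.0003 ang 0.36 r 0.0588
```

Contact is beginning (about 1 N). Continue gently.

Emit:
servo_tool:
  plan:
    - [[0,0,-0.001,0,0],[0,0,-0.002,0,0],[0,0,-0.003,0,0],[0,0,-0.004,0,0],[0,0,-0.004,0,0]]

```text
time_s: 4.55
tool_pos: [0.5767, 0.0172, 0.0848]
tool_rot: [179.9, 0.1, 97.8]
force: [0.7, -0.3, -0.1]
grip_width: 0.0003
```

```bash
python3 s.py;python3 - <<'E'
from h import *
c=read_camera("wrist");np.save("pics/w3.npy",c,allow_pickle=True)
save("pics/w3.png",cv2.resize(c["image"][120:280,180:340],(480,480),interpolation=cv2.INTER_CUBIC))
E
```

```text
4.55 [0.5767 0.0172 0.0848] [1.7991e+02 9.0000e-02 9.7750e+01] F [ 0.7  -0.28 -0.13] T [-0.127 -0.084 -0.001] w 0.0003 ang 0.293 r 0.058
```

View pics/w3.png

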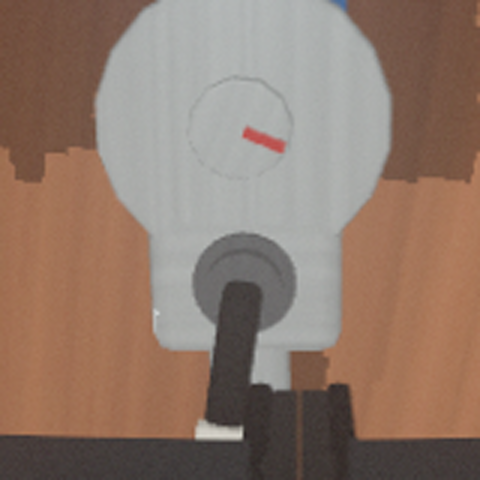

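Emit:
servo_tool:
  plan:
    - [[0,0,0.008,0,0],[0,0,0.014,0,0],[0,0,0.014,-0.03,0],[0.05,-0.03,0.01,-0.04,0],[0.05,-0.06,0.005,-0.04,0],[0.05,-0.08,-0.002,-0.04,0],[0.05,-0.08,-0.007,-0.04,0],[0.05,-0.08,-0.009,-0.03,0],[0.05,-0.08,-0.009,-0.03,0],[0.05,-0.08,-0.009,-0.03,0],[0.05,-0.08,-0.009,-0.03,0]]

```text
time_s: 5.52
tool_pos: [0.5787, -0.0615, 0.1143]
tool_rot: [180.0, 0.1, 97.9]
force: [-0.2, -0.5, -0.7]
grip_width: 0.045
```

```bash
python3 s.py;python3 - <<'E'
from h import *
c=read_camera("wrist");np.save("pics/w4.npy",c,allow_pickle=True)
save("pics/w4.png",c["image"])
E
```

```text
5.52 [ 0.5787 -0.0615  0.1143] [1.7996e+02 6.0000e-02 9.7900e+01] F [-0.16 -0.49 -0.73] T [-0.067  0.008 -0.043] w 0.045 ang 0.139 r 0.1355
```

View pics/w4.png

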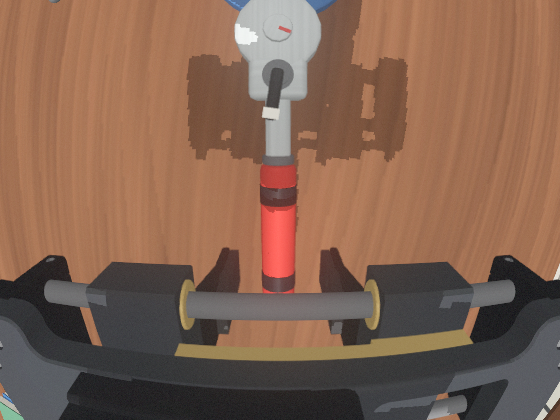

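Emit:
servo_tool:
  plan:
    - [[0.05,0,0,0.02,0],[0.05,0,0,0.04,0],[0.05,0,0,0.06,0],[0.05,0,0,0.07,0],[0.04,0,0,0.07,0],[0.03,0,0,0.07,0],[0.027,0,0,0.07,0],[0.027,0,0,0.07,0]]
  force: 10

```text
time_s: 6.23
tool_pos: [0.5801, -0.0618, 0.046]
tool_rot: [179.8, 0.1, 97.9]
force: [-0.0, 0.1, 0.0]
grip_width: 0.032
```

```bash
python3 s.py; python3 -c "
import numpy as np
for f in np.arange(.05,.66,.05): print(round(f,2),np.round([.135*(1-np.cos(f)),.135*np.sin(f)],4))"
```

```text
6.23 [ 0.5801 -0.0618  0.046 ] [1.798e+02 9.000e-02 9.789e+01] F [-0.04  0.14  0.05] T [-0.039  0.029  0.065] w 0.032 ang 0.149 r 0.136
0.05 [0.0002 0.0067]
0.1 [0.0007 0.0135]
0.15 [0.0015 0.0202]
0.2 [0.0027 0.0268]
0.25 [0.0042 0.0334]
0.3 [0.006  0.0399]
0.35 [0.0082 0.0463]
0.4 [0.0107 0.0526]
0.45 [0.0134 0.0587]
0.5 [0.0165 0.0647]
0.55 [0.0199 0.0706]
0.6 [0.0236 0.0762]
0.65 [0.0275 0.0817]
```

Emit:
servo_tool:
  plan:
    - [[0.027,0.0002,-0.0067,0,0.05],[0.027,0.0007,-0.0135,0,0.1],[0.027,0.0015,-0.0202,0,0.15],[0.027,0.0027,-0.0268,0,0.2],[0.027,0.0042,-0.0334,0,0.25],[0.027,0.006,-0.0399,0,0.3],[0.027,0.0082,-0.0463,0,0.35],[0.027,0.0107,-0.0526,0,0.4],[0.027,0.0134,-0.0587,0,0.45],[0.027,0.0165,-0.0647,0,0.5],[0.027,0.0199,-0.0706,0,0.55],[0.027,0.0199,-0.0706,0,0.55]]

```text
time_s: 7.23
tool_pos: [0.5085, -0.0526, 0.0472]
tool_rot: [179.6, -0.1, 66.3]
force: [1.4, -2.3, 0.3]
grip_width: 0.0271
```

```bash
python3 s.py;python3 - <<'E'
from h import *
c=read_camera("wrist");np.save("pics/w5.npy",c,allow_pickle=True)
a=read_camera("top");np.save("pics/top5.npy",a,allow_pickle=True)
save("pics/w5.png",np.hstack([c["image"][:280,:],cv2.resize(a["image"][160:230,225:285],(240,280))]))
E
```

```text
7.23 [ 0.5085 -0.0526  0.0472] [ 1.7957e+02 -1.0000e-01  6.6290e+01] F [ 1.39 -2.29  0.34] T [-0.678 -0.264 -0.021] w 0.0271 ang -0.39 r 0.1354
```

View pics/w5.png

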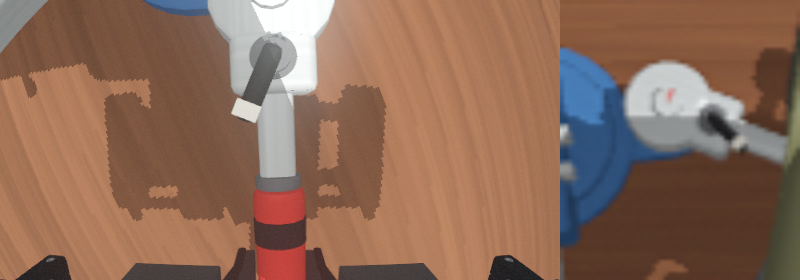

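Emit:
servo_tool:
  plan:
    - [[0.027,0.0007,0.0135,0,-0.1],[0.027,0.0027,0.0268,0,-0.2],[0.027,0.006,0.0399,0,-0.3],[0.027,0.0107,0.0526,0,-0.4],[0.027,0.0165,0.0647,0,-0.5],[0.027,0.0236,0.0762,0,-0.6],[0.027,0.0317,0.087,0,-0.7],[0.027,0.0409,0.0968,0,-0.8],[0.027,0.0511,0.1057,0,-0.9],[0.027,0.0621,0.1136,0,-1.0],[0.027,0.0738,0.1203,0,-1.1],[0.027,0.0738,0.1203,0,-1.1]]

```text
time_s: 8.33
tool_pos: [0.6501, -0.0299, 0.0476]
tool_rot: [179.7, 0.2, 129.8]
force: [-0.5, 1.2, 0.2]
grip_width: 0.0272
```

```bash
python3 s.py;python3 - <<'E'
from h import *
a=read_camera("scene");b=read_camera("top");np.save("pics/top6.npy",b,allow_pickle=True);np.save("pics/sc6.npy",a,allow_pickle=True)
for c in (np.load("pics/top0.npy",allow_pickle=True).item(),np.load("pics/top5.npy",allow_pickle=True).item(),b,np.load("pics/scene0.npy",allow_pickle=True).item(),a):
    u0,v0=proj(c,np.array([.560,.0727,.083])).astype(int);im=c["image"][v0-6:v0+7,u0-6:u0+7].astype(int)
    w=np.clip(im[...,0]-im[...,1:].mean(2)-15,0,None)
    yy,xx=np.mgrid[-6:7,-6:7];u,v=u0+(w*xx).sum()/w.sum(),v0+(w*yy).sum()/w.sum();p=cast(c,u,v,.083);d=p[:2]-[.560,.0727]
    print(w.sum(),np.round(p,4),np.hypot(*d),np.arctan2(d[1],d[0]))
E
```

```text
8.33 [ 0.6501 -0.0299  0.0476] [179.66   0.21 129.83] F [-0.54  1.22  0.21] T [ 0.061 -0.019 -0.017] w 0.0272 ang 0.721 r 0.1366
189.0 [0.5638 0.0705 0.083 ] 0.004416609021765022 -0.516910261697244
189.0 [0.5635 0.0701 0.083 ] 0.0043726189289730035 -0.6376522835182483
190.0 [0.5635 0.0701 0.083 ] 0.004353958360511337 -0.6311639230247508
1735.0 [0.5395 0.0782 0.083 ] 0.02121722308414277 2.8811663291952057
1721.5 [0.5403 0.078  0.083 ] 0.020442640965485443 2.880459727852494
```

Emit:
servo_tool:
  plan:
    - [[0.027,0.0002,-0.0067,0,0.05],[0.027,0.0007,-0.0135,0,0.1],[0.027,0.0015,-0.0202,0,0.15],[0.027,0.0027,-0.0268,0,0.2],[0.027,0.0042,-0.0334,0,0.25],[0.027,0.006,-0.0399,0,0.3],[0.027,0.0082,-0.0463,0,0.35],[0.027,0.0107,-0.0526,0,0.4],[0.027,0.0107,-0.0526,0,0.4]]

```text
time_s: 9.18
tool_pos: [0.6005, -0.0587, 0.0479]
tool_rot: [179.6, 0.1, 106.2]
force: [2.2, -0.1, -1.2]
grip_width: 0.0267
```

```bash
cat >> s.py <<'E'
y=np.array([np.cos(np.arctan2(d[0],-d[1])),np.sin(np.arctan2(d[0],-d[1]))]);print("Ft",round(float(np.array(o["force"])[:2]@y),2))
c=read_camera("top");u0,v0=proj(c,np.array([.560,.0727,.083])).astype(int);im=c["image"][v0-6:v0+7,u0-6:u0+7].astype(int)
w=np.clip(im[...,0]-im[...,1:].mean(2)-15,0,None)
yy,xx=np.mgrid[-6:7,-6:7];u,v=u0+(w*xx).sum()/w.sum(),v0+(w*yy).sum()/w.sum();p=cast(c,u,v,.083);d=p[:2]-[.560,.0727]
print("mark",w.sum(),np.round(p,4),np.arctan2(d[1],d[0]))
E
python3 s.py
```

```text
9.18 [ 0.6005 -0.0587  0.0479] [1.7959e+02 1.4000e-01 1.0619e+02] F [ 2.21 -0.14 -1.21] T [-0.101 -0.485  0.012] w 0.0267 ang 0.299 r 0.1375
Ft 2.08
mark 140.0 [0.5636 0.0701 0.083 ] -0.633476875341947
```

Emit:
servo_tool:
  plan:
    - [[0.027,0.001,-0.0067,0.001,0.05],[0.027,0.002,-0.0135,0.001,0.1],[0.027,0.0035,-0.0202,0.001,0.15],[0.027,0.0047,-0.0268,0.001,0.2],[0.027,0.0062,-0.0334,0.001,0.25],[0.027,0.0062,-0.0334,0.001,0.25]]

```text
time_s: 9.73
tool_pos: [0.5681, -0.0635, 0.0478]
tool_rot: [179.4, 0.1, 91.9]
force: [2.5, -2.5, -0.3]
grip_width: 0.0273
```

```bash
python3 s.py
```

```text
9.73 [ 0.5681 -0.0635  0.0478] [1.7939e+02 1.2000e-01 9.1900e+01] F [ 2.48 -2.47 -0.3 ] T [-0.424 -0.549 -0.051] w 0.0273 ang 0.059 r 0.1364
Ft 2.33
mark 152.5 [0.5629 0.0694 0.083 ] -0.8568150252564984
```

Emit:
servo_tool:
  plan:
    - [[0.027,0.0005,-0.0067,0.001,0.05],[0.027,0.001,-0.0135,0.001,0.1],[0.027,0.002,-0.0202,0.001,0.15],[0.027,0.0035,-0.0268,0.001,0.2],[0.027,0.0035,-0.0268,0.001,0.2]]

```text
time_s: 10.2
tool_pos: [0.5419, -0.061, 0.0471]
tool_rot: [179.3, -0.0, 80.6]
force: [1.0, -2.2, 1.0]
grip_width: 0.027
```

```bash
python3 s.py
```

```text
10.2 [ 0.5419 -0.061   0.0471] [ 1.793e+02 -1.000e-02  8.057e+01] F [ 1.04 -2.15  0.99] T [-0.582 -0.441 -0.033] w 0.027 ang -0.135 r 0.1349
Ft 1.32
mark 141.0 [0.5624 0.0684 0.083 ] -1.0722972284920251
```

Emit:
servo_tool:
  plan:
    - [[0.027,0.0002,-0.0067,0.001,0.05],[0.027,0.0007,-0.0135,0.001,0.1],[0.027,0.0015,-0.0202,0.001,0.15],[0.027,0.0027,-0.0268,0.001,0.2],[0.027,0.0027,-0.0268,0.001,0.2]]

```text
time_s: 10.67
tool_pos: [0.5163, -0.0538, 0.0461]
tool_rot: [179.3, -0.2, 69.3]
force: [2.5, -2.1, 1.5]
grip_width: 0.0271
```

```bash
python3 s.py
```

```text
10.67 [ 0.5163 -0.0538  0.0461] [ 1.7931e+02 -1.6000e-01  6.9290e+01] F [ 2.5  -2.11  1.51] T [-0.637 -0.39   0.014] w 0.0271 ang -0.333 r 0.1339
Ft 3.05
mark 280.0 [0.562  0.0679 0.083 ] -1.1794195318853171
```

Emit:
servo_tool:
  plan:
    - [[0.027,0,-0.0067,0,0.05],[0.027,0,-0.0135,0,0.1],[0.027,0.0005,-0.0202,0,0.15],[0.027,0.0005,-0.0202,0,0.15]]

```text
time_s: 11.05
tool_pos: [0.4976, -0.0456, 0.0457]
tool_rot: [179.4, -0.3, 60.9]
force: [1.9, -1.8, 1.0]
grip_width: 0.0271
```

```bash
python3 s.py
```

```text
11.05 [ 0.4976 -0.0456  0.0457] [179.39  -0.27  60.92] F [ 1.91 -1.81  1.02] T [-0.518 -0.356  0.047] w 0.0271 ang -0.486 r 0.1337
Ft 2.53
mark 213.5 [0.5615 0.0681 0.083 ] -1.2557588358300071
```

Emit:
servo_tool:
  plan:
    - [[0.027,0,0.0135,0,-0.1],[0.027,0.0017,0.0268,0,-0.2],[0.027,0.005,0.0399,0,-0.3],[0.027,0.0097,0.0526,0,-0.4],[0.027,0.0155,0.0647,0,-0.5],[0.027,0.0226,0.0762,0,-0.6],[0.027,0.0307,0.087,0,-0.7],[0.027,0.0399,0.0968,0,-0.8],[0.027,0.0501,0.1057,0,-0.9],[0.027,0.0611,0.1136,0,-1.0],[0.027,0.0738,0.1203,0,-1.1],[0.027,0.0738,0.1203,0,-1.1]]

```text
time_s: 12.1
tool_pos: [0.6392, -0.0364, 0.0457]
tool_rot: [179.6, 0.2, 124.5]
force: [-0.4, 0.9, 0.1]
grip_width: 0.027
```

```bash
python3 s.py
```

```text
12.1 [ 0.6392 -0.0364  0.0457] [179.56   0.22 124.5 ] F [-0.36  0.86  0.06] T [ 0.049  0.033 -0.041] w 0.027 ang 0.628 r 0.1348
Ft 0.21
mark 214.5 [0.5615 0.0681 0.083 ] -1.2552276068931663
```

Emit:
servo_tool:
  plan:
    - [[0.027,0.0002,-0.0067,0,0.05],[0.027,0.0007,-0.0135,0,0.1],[0.027,0.0015,-0.0202,0,0.15],[0.027,0.0027,-0.0268,0,0.2],[0.027,0.0027,-0.0268,0,0.2]]

```text
time_s: 12.57
tool_pos: [0.6122, -0.0516, 0.045]
tool_rot: [179.7, 0.1, 112.5]
force: [-0.4, 0.1, -0.2]
grip_width: 0.0272
```

```bash
python3 s.py
```

```text
12.57 [ 0.6122 -0.0516  0.045 ] [1.7972e+02 8.0000e-02 1.1247e+02] F [-0.42  0.15 -0.18] T [-0.149  0.056  0.003] w 0.0272 ang 0.397 r 0.1348
Ft -0.33
mark 161.0 [0.5615 0.0681 0.083 ] -1.2550124018159958
```

Emit:
servo_tool:
  plan:
    - [[0.027,0.0002,-0.0067,0,0.05],[0.027,0.0007,-0.0135,0,0.1],[0.027,0.0015,-0.0202,0,0.15],[0.027,0.0027,-0.0268,0,0.2],[0.027,0.0027,-0.0268,0,0.2]]

```text
time_s: 13.03
tool_pos: [0.5873, -0.0587, 0.0452]
tool_rot: [179.6, -0.0, 101.1]
force: [2.9, -0.2, -1.9]
grip_width: 0.0272
```

```bash
python3 s.py
```

```text
13.03 [ 0.5873 -0.0587  0.0452] [179.58  -0.   101.13] F [ 2.95 -0.19 -1.85] T [-0.065 -0.543  0.024] w 0.0272 ang 0.204 r 0.1342
Ft 2.85
mark 169.0 [0.5615 0.068  0.083 ] -1.2709575386424898
```

Emit:
servo_tool:
  plan:
    - [[0.027,0.0002,-0.0067,0,0.05],[0.027,0.0007,-0.0135,0,0.1],[0.027,0.0015,-0.0202,0,0.15],[0.027,0.0015,-0.0202,0,0.15]]

```text
time_s: 13.42
tool_pos: [0.5684, -0.0611, 0.0455]
tool_rot: [179.5, -0.0, 92.7]
force: [3.8, -0.9, -0.8]
grip_width: 0.027
```

```bash
python3 s.py
```

```text
13.42 [ 0.5684 -0.0611  0.0455] [ 1.7947e+02 -4.0000e-02  9.2700e+01] F [ 3.77 -0.86 -0.81] T [-0.251 -0.712 -0.03 ] w 0.027 ang 0.062 r 0.1341
Ft 3.71
mark 177.0 [0.5606 0.0677 0.083 ] -1.4561760263254122
```

Emit:
servo_tool:
  plan:
    - [[0.027,0,-0.0067,0,0.05],[0.027,0.0002,-0.0135,0,0.1],[0.027,0.001,-0.0202,0,0.15],[0.027,0.001,-0.0202,0,0.15]]

```text
time_s: 13.8
tool_pos: [0.5507, -0.061, 0.0459]
tool_rot: [179.2, -0.1, 84.3]
force: [7.9, -0.6, -5.3]
grip_width: 0.0268
```

```bash
python3 s.py
```

```text
13.8 [ 0.5507 -0.061   0.0459] [ 1.7918e+02 -1.0000e-01  8.4290e+01] F [ 7.93 -0.62 -5.28] T [-0.199 -1.561  0.105] w 0.0268 ang -0.069 r 0.134
Ft 7.96
mark 170.0 [0.5604 0.0674 0.083 ] -1.49463895939689
```

Emit:
servo_tool:
  plan:
    - [[0.027,0,-0.002,0,0.015],[0.027,0,-0.004,0,0.03],[0.027,0,-0.006,0,0.045],[0.027,0,-0.006,0,0.045],[0.027,0,-0.006,0,0.045]]

```text
time_s: 14.27
tool_pos: [0.5484, -0.0605, 0.0464]
tool_rot: [178.8, -0.1, 82.0]
force: [8.8, -1.4, -4.9]
grip_width: 0.0271
```

```bash
python3 s.py
```

```text
14.27 [ 0.5484 -0.0605  0.0464] [ 1.7883e+02 -1.0000e-01  8.2000e+01] F [ 8.75 -1.38 -4.9 ] T [-0.236 -1.772  0.096] w 0.0271 ang -0.087 r 0.1337
Ft 8.84
mark 172.5 [0.5604 0.0674 0.083 ] -1.4923417005776285
```

Emit:
servo_tool:
  plan:
    - [[0.027,0,-0.003,0,0.02],[0.027,0,-0.006,0,0.04],[0.027,0,-0.009,0,0.06],[0.027,0,-0.011,0,0.08],[0.027,0,-0.011,0,0.08],[0.027,0,-0.011,0,0.08]]

```text
time_s: 14.82
tool_pos: [0.5415, -0.0595, 0.047]
tool_rot: [178.4, -0.2, 77.6]
force: [10.6, -1.6, -6.9]
grip_width: 0.0273
```

```bash
python3 s.py
```

```text
14.82 [ 0.5415 -0.0595  0.047 ] [178.39  -0.18  77.61] F [10.61 -1.55 -6.9 ] T [-0.394 -2.047  0.149] w 0.0273 ang -0.139 r 0.1335
Ft 10.72
mark 178.5 [0.5603 0.0674 0.083 ] -1.5114370821207344
```

Emit:
servo_tool:
  plan:
    - [[0.027,0,-0.003,0,0.02],[0.027,0,-0.006,0,0.04],[0.027,0,-0.009,0,0.06],[0.027,0.0003,-0.012,0,0.08],[0.027,0.0005,-0.014,0,0.1],[0.027,0.0005,-0.015,0,0.1],[0.027,0.0005,-0.015,0,0.1],[0.027,0.0005,-0.015,0,0.1]]

```text
time_s: 15.53
tool_pos: [0.5323, -0.0576, 0.0478]
tool_rot: [177.8, -0.3, 72.0]
force: [13.7, -4.7, -9.3]
grip_width: 0.0271
```

```bash
python3 s.py
```

```text
15.53 [ 0.5323 -0.0576  0.0478] [177.79  -0.31  72.03] F [13.7  -4.7  -9.31] T [-0.93  -2.62   0.063] w 0.0271 ang -0.21 r 0.1333
Ft 14.38
mark 180.5 [0.5598 0.0678 0.083 ] -1.6211503880498124
```

Emit:
servo_tool:
  plan:
    - [[0.027,0,-0.003,0,0],[0.027,0,-0.006,0,0],[0.027,0,-0.008,0,0],[0.027,0,-0.009,0,0],[0.027,0,-0.009,0,0],[0.027,0,-0.009,0,0],[0.027,0,-0.009,0,0]]

```text
time_s: 16.17
tool_pos: [0.5294, -0.0575, 0.0489]
tool_rot: [177.1, -0.3, 72.2]
force: [14.2, -5.1, -8.0]
grip_width: 0.027
```

```bash
python3 s.py
```

```text
16.17 [ 0.5294 -0.0575  0.0489] [177.09  -0.26  72.15] F [14.18 -5.06 -7.97] T [-1.291 -2.722  0.025] w 0.027 ang -0.231 r 0.1337
Ft 14.96
mark 257.5 [0.5599 0.0679 0.083 ] -1.5993599497366107
```

Emit:
servo_tool:
  plan:
    - [[0.027,0,-0.004,0,0],[0.027,0,-0.007,0,0],[0.027,0,-0.009,0,0],[0.027,0,-0.011,0,0],[0.027,0,-0.011,0,0],[0.027,0,-0.011,0,0],[0.027,0,-0.011,0,0],[0.027,0,-0.011,0,0]]

```text
time_s: 16.88
tool_pos: [0.5249, -0.0571, 0.0502]
tool_rot: [176.4, -0.2, 72.3]
force: [14.2, -6.5, -8.3]
grip_width: 0.0272
```

```bash
python3 s.py
```

```text
16.88 [ 0.5249 -0.0571  0.0502] [176.35  -0.19  72.26] F [14.18 -6.47 -8.27] T [-1.359 -2.763  0.082] w 0.0272 ang -0.264 r 0.1345
Ft 15.38
mark 201.5 [0.5596 0.0675 0.083 ] -1.649043081230631
```

Emit:
servo_tool:
  plan:
    - [[0.027,0,-0.004,0,0],[0.027,0,-0.007,0,0],[0.027,0,-0.009,0,0],[0.027,0,-0.011,0,0.02],[0.027,0,-0.011,0,0.02],[0.027,0,-0.011,0,0.02],[0.027,0,-0.011,0,0.02]]

```text
time_s: 17.52
tool_pos: [0.5211, -0.0567, 0.0517]
tool_rot: [175.5, -0.2, 71.2]
force: [14.4, -5.9, -7.0]
grip_width: 0.0272
```

```bash
python3 s.py
```

```text
17.52 [ 0.5211 -0.0567  0.0517] [175.55  -0.25  71.23] F [14.38 -5.93 -7.02] T [-1.355 -2.997  0.033] w 0.0272 ang -0.292 r 0.1351
Ft 15.48
mark 201.5 [0.5596 0.0675 0.083 ] -1.6473762767538573
```

Emit:
servo_tool:
  plan:
    - [[0.034,0,0.002,0,0],[0.04,0,0.003,0,0],[0.046,0,0.003,0,0],[0.052,0,0.003,0,0],[0.058,0,0.003,0,0],[0.058,0,0.003,0,0],[0.058,0,0.003,0,0]]

```text
time_s: 18.15
tool_pos: [0.5272, -0.0561, 0.0531]
tool_rot: [175.3, -0.4, 71.5]
force: [7.1, 3.0, -2.9]
grip_width: 0.0567
```

```bash
python3 s.py
```

```text
18.15 [ 0.5272 -0.0561  0.0531] [175.26  -0.37  71.49] F [ 7.1   2.96 -2.86] T [ 0.594 -1.314  0.312] w 0.0567 ang -0.25 r 0.1329
Ft 6.15
mark 202.0 [0.5596 0.0675 0.083 ] -1.6491146490321416
```

```bash
python3 s.py; python3 - <<'E'
from h import *
c=read_camera("wrist");save("pics/w7.png",c["image"])
E
```

```text
18.2 [ 0.5272 -0.056   0.0531] [175.27  -0.37  71.5 ] F [ 6.65  2.32 -3.72] T [ 0.562 -1.317  0.256] w 0.0571 ang -0.25 r 0.1329
Ft 5.87
mark 202.5 [0.5596 0.0675 0.083 ] -1.649835495054013
```

View pics/w7.png

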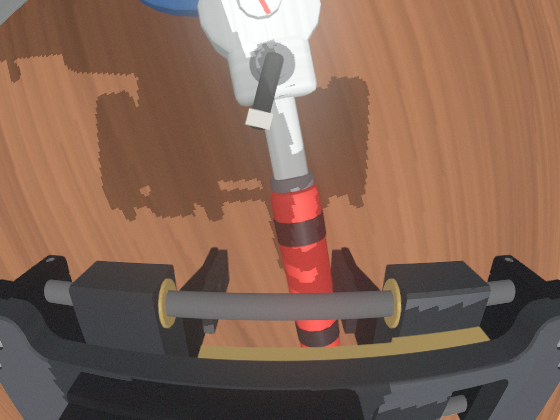

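Emit:
servo_tool:
  plan:
    - [[0.06,0,0.004,0,-0.03],[0.065,0,0.008,0,-0.06],[0.07,0,0.012,0,-0.1],[0.07,0,0.014,0,-0.14],[0.07,0,0.016,0,-0.17],[0.07,0,0.016,0,-0.17],[0.07,0,0.016,0,-0.17]]

```text
time_s: 18.88
tool_pos: [0.5428, -0.0603, 0.0545]
tool_rot: [175.3, 0.4, 81.3]
force: [2.6, 1.5, -0.9]
grip_width: 0.07
```

```bash
python3 s.py; python3 - <<'E'
from h import *
c=read_camera("wrist");save("pics/w8.png",c["image"])
E
```

```text
18.88 [ 0.5428 -0.0603  0.0545] [175.26   0.4   81.28] F [ 2.64  1.5  -0.92] T [ 0.339 -0.372  0.187] w 0.07 ang -0.128 r 0.1341
Ft 2.43
mark 227.5 [0.5604 0.0673 0.083 ] -1.4982138794797906
```

View pics/w8.png

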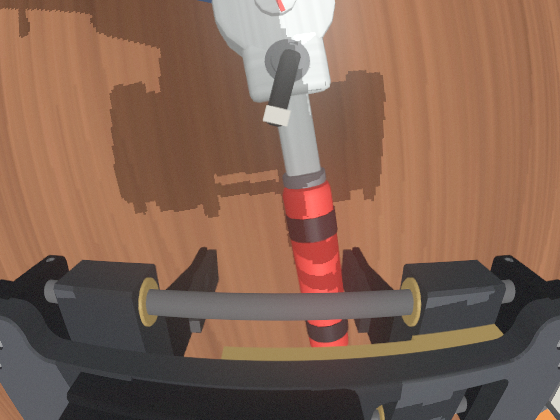

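Emit:
servo_tool:
  plan:
    - [[0.075,0,0.005,0,-0.04],[0.08,0,0.01,0,-0.08],[0.08,0,0.015,0,-0.12],[0.08,0,0.018,0,-0.15],[0.08,0,0.018,0,-0.15],[0.08,0,0.018,0,-0.15]]

```text
time_s: 19.48
tool_pos: [0.5595, -0.0636, 0.0556]
tool_rot: [175.5, 1.1, 89.7]
force: [0.2, 0.0, 0.0]
grip_width: 0.0799
```

```bash
python3 s.py; python3 - <<'E'
from h import *
c=read_camera("wrist");save("pics/w9.png",c["image"]);np.save("pics/w9.npy",c,allow_pickle=True)
E
```

```text
19.48 [ 0.5595 -0.0636  0.0556] [175.47   1.12  89.74] F [0.15 0.02 0.03] T [-0.07   0.223  0.019] w 0.0799 ang -0.004 r 0.1363
Ft 0.15
mark 182.0 [0.5606 0.0674 0.083 ] -1.460013591161514
```

View pics/w9.png

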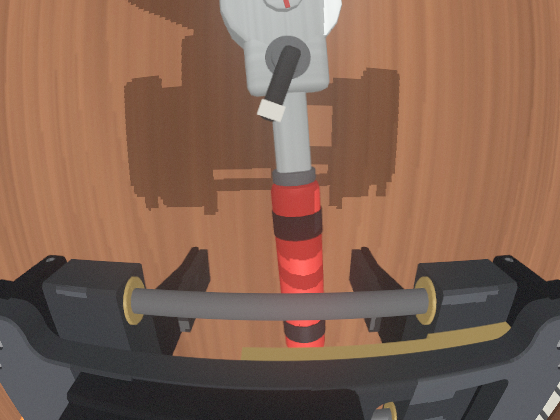

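Emit:
servo_tool:
  plan:
    - [[0.087,0,0.004,0,0],[0.087,0,0.006,-0.02,0],[0.087,0,0.008,-0.045,0],[0.087,0,0.01,-0.07,0],[0.087,0,0.013,-0.1,0],[0.087,0,0.016,-0.13,0],[0.087,-0.03,0.016,-0.16,0],[0.087,-0.06,0.016,-0.19,0],[0.087,-0.06,0.016,-0.19,0],[0.087,-0.06,0.016,-0.19,0]]

```text
time_s: 20.42
tool_pos: [0.5609, -0.1225, 0.25]
tool_rot: [175.2, 1.1, 89.5]
force: [0.0, 0.8, -0.5]
grip_width: 0.087
```

```bash
python3 s.py; python3 - <<'E'
from h import *
c=read_camera("wrist");b=read_camera("top");a0=np.load("pics/top0.npy",allow_pickle=True).item()["image"]
d=np.abs(b["image"].astype(int)-a0).max(2)
print({n:int((d[r]>60).sum()) for n,r in dict(mouse=np.s_[250:300,410:455],meter=np.s_[165:230,412:460],sd=np.s_[270:335,360:432],sock=np.s_[100:140,372:410],tape=np.s_[225:260,105:145],pcb=np.s_[270:308,110:142]).items()})
save("pics/fin.png",np.hstack([cv2.resize(c["image"],(400,300)),cv2.resize(b["image"],(400,300))]))
E
```

```text
20.42 [ 0.5609 -0.1225  0.25  ] [175.18   1.11  89.48] F [ 0.02  0.81 -0.48] T [-0.039  0.125 -0.02 ] w 0.087 ang 0.005 r 0.1952
Ft 0.02
mark 182.5 [0.5606 0.0674 0.083 ] -1.4594087860700338
{'mouse': 0, 'meter': 0, 'sd': 0, 'sock': 239, 'tape': 0, 'pcb': 0}
```

View pics/fin.png

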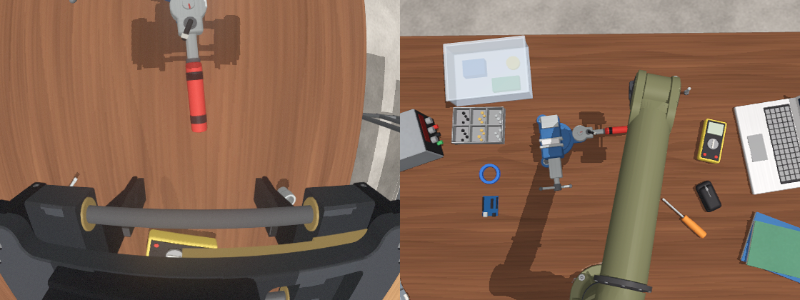

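```bash
python3 -c "
from cell import env; print(env.sign_off())"
```

```text
the job is handed in; nothing more can be done
None
```

The bolt is tightened and the job is handed in, at about 20 s of the 67 s allowed. The lever was flicked over with about 1 N. I then swung the handle clockwise three times, with the fingers loosely around the grip. The bolt's head met the lug on the third stroke. I raised the pull slowly and held about 14 to 15.5 N across the middle of the grip for roughly 2 s; the highest cross-grip reading was 15.5 N.

**Final checks:**
- **Lever:** it is still on tighten in the last pictures, and the gripper is clear with about zero force.
- **Spring-back:** this was larger than I expected. The handle followed the finger back by roughly 0.2 rad or more. The red mark ended close to where the head first met the lug. I did not pull again to confirm the bolt is still tight, so that rests on the peak pull.
- **Force readings:** over the last few millimetres of pull the tool tilted by up to 4.5° and slid upward on the grip. The force hardly rose there, and 7 to 9 N of vertical force showed as well.
- **Other things on the desk:** the mouse, multimeter, screwdriver, tape and circuit board had not moved. The arm hid the sockets and spare bolt from the top camera in the last check, so their change count meant nothing. The arm did not go near them.

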